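# Switch on the interlocked isolator bank

### The arm

A 6-joint arm with a two-finger parallel gripper is mounted at the origin on a cart in front of the work surface, level with it; the furniture and walls round the work are solid. World frame = base frame: x ahead of the robot, y to its left, z up, the work surface at z = 0. Lengths are in m, angles in rad, forces in N, time in s.
With the tool pointing down it reaches from about 0.275 to 0.875 m from the base axis. Payload 12.5 kg.
Tool frame: the origin (TCP) lies on the centre line of the jaws, within the pads' length; the fingertips stand r.finger_overhang ahead of it and the grasp point (between the pads) lies 3 mm ahead of it (r.finger_overhang is the distance from the TCP to the fingertips, in m); z points along the fingers, y is the line along which they close (so a half turn about z gives the same grasp; the last joint's range is limited). The gripper opens to 85 mm and grips with 20 to 120 N. Pads are 22 mm wide; open, the fingers measure 114 mm over their backs; the gripper's body (76 mm by 85 mm) begins 54 mm behind the grasp point. The pads swing forward as they close: fully open they stand 13 mm farther back than shut.
Start: joints at [1.194, 0.351, 1.652, -0, 1.139, -0.085], TCP at [0.158, 0.527, 0.223] pointing down, gripper open.
Joint ranges: [-2.75, 2.75], [-0.79, 2.1], [0.01, 2.65], [-1.57, 4.71], [0.07, 3.14], [-2.87, 2.87]. Speed limits (rad/s): [2.22, 2.22, 2.79, 3.14, 3.14, 3.14].

### API

Orientations are given as a unit quaternion [x, y, z, w].
In Python, from cell import r, optics gives the robot as it stands. The module is installed in compiled form; this text tells all that it offers. Calls block until the motion is done:
- r.move_to(position, orientation): joint-space move of the TCP to a pose.
- r.move_linear(position, rot=None, vel=0.15): straight line of the TCP; rot=None keeps the orientation; vel is the mean speed in m/s.
- r.set_joints(angles): joint-space move.
- r.set_gripper(opening, squeeze=None): opening from 0.0 (shut) to 1.0 (fully open); squeeze is the grip in N (None keeps the last); returns when the fingers have stopped.
- r.sleep(seconds).
- r.inverse_kinematics(position, orientation): joint angles nearest the present ones, or None.
- optics.get_image(name): name is "scene" or "top" or "wrist"; returns a dict with "pixels" (480x640x3 uint8, red, green, blue), "depth" (480x640 float32, m along the optical axis (not along the pixel's ray), 0 where there is no reading), "fx", "fy", "cx", "cy" (pixels), "camera_from_world" (4x4, takes a point from world to camera coordinates); the wrist camera has in their place "mount" (4x4, takes a point from camera to tool coordinates, whose origin is the TCP and whose axes are the flange's). Camera axes: x right, y down, z forward; pixel columns grow to the right and rows downward; lengths in m; the calibration is good to about 2 mm. A picture is of the moment at which its call begins: read the wrist's pose just before it.
A pose or a line that the arm cannot do raises r.PlanningError and nothing moves.
- r.hand_in(): hands the job in; it is judged then, once.
Readings, each from a call of its own:
- r.current_t(): time.
- r.current_q(): joint angles.
- r.current_qvel(): joint speeds.
- r.current_effort(): joint torques, N m.
- r.current_tool_pos(): TCP position.
- r.current_ee_rot(): TCP orientation.
- r.current_contact_force(): force on the tool from outside, world axes, zero at the start.
- r.current_torque(): the same for the moment, N m.
- r.current_opening(): opening from 0.0 (shut) to 1.0 (fully open).
- r.current_finger_force(): force on a finger pad.
Only numpy, scipy, OpenCV 4.12 (cv2) and the standard library are available. Lean on these libraries where they do the work, as an engineer would, in place of code of your own. Each camera call takes 0.05 s, during which the arm holds its last target. There are 200 camera calls.

### The job

Switch the appliances on at the isolator bank: bring all three levers fully over to the side away from you and leave them there. The bank lets them go in one unmarked order only, so feel which lever is free, push gently and back off as soon as one is blocked (never bend a stem by forcing a lever), and do not disturb the things standing around.

Things in the scene. Friction and masses are not known exactly. Their poses are not given: they have to be found in the camera images.
- bank: appliance isolator bank, fixed to the worktop: white and grey box 110 x 290 x 60 mm with three upright levers in a row. Origin: centre of its underside; x axis points away from the robot (the 'on' side), y along the row to the left, z up. Lever pivots at bank x = 0, y = +80, 0, -80 mm, z = 55 mm. A hidden interlock lets the levers over in one order only, which differs with every start and shows nowhere
- bank_top (a point): centre of the bank's top face, 60 mm above the worktop. A lever that is not free yet still moves to about 0.25 to 0.35 rad, then meets a springy stop of about 1.5 N/mm at the handle; it stays where it is left. Throwing the free lever fully over frees the next; levers already over stay over
- grip_left (a point): centre of the left (bank +y end, 80 mm from the middle one) lever's handle: a black cross bar 15 mm thick and 41 mm long along bank y, at the end of a 9 mm steel stem, 85 mm from the pivot; about 130 mm above the worktop at the start (lever leaning to the robot), 140 mm at mid swing; moves 81 mm towards bank +x when thrown
- lever_left (a joint): left lever angle about bank y at the pivot: 0 leaning 0.5 rad towards the robot (off), 1.0 leaning 0.5 rad away (on, end stop); a free lever needs about 2 to 6 N at the handle on the way (most past mid swing, where it works the interlock) and stays where it is left
- grip_middle (a point): centre of the middle lever's handle: a black cross bar 15 mm thick and 41 mm long along bank y, at the end of a 9 mm steel stem, 85 mm from the pivot; about 130 mm above the worktop at the start (lever leaning to the robot), 140 mm at mid swing; moves 81 mm towards bank +x when thrown
- lever_middle (a joint): middle lever angle about bank y at the pivot: 0 leaning 0.5 rad towards the robot (off), 1.0 leaning 0.5 rad away (on, end stop); a free lever needs about 2 to 6 N at the handle on the way (most past mid swing, where it works the interlock) and stays where it is left
- grip_right (a point): centre of the right (bank -y end, 80 mm from the middle one) lever's handle: a black cross bar 15 mm thick and 41 mm long along bank y, at the end of a 9 mm steel stem, 85 mm from the pivot; about 130 mm above the worktop at the start (lever leaning to the robot), 140 mm at mid swing; moves 81 mm towards bank +x when thrown
- lever_right (a joint): right lever angle about bank y at the pivot: 0 leaning 0.5 rad towards the robot (off), 1.0 leaning 0.5 rad away (on, end stop); a free lever needs about 2 to 6 N at the handle on the way (most past mid swing, where it works the interlock) and stays where it is left
- handle_left (a joint): springy give of the left lever's stem (rad, 0 unloaded, positive when pushed away from the robot), on top of the lever angle: 12 N m/rad, so 8 N at the handle bends it 0.06 and 21 N bends it 0.15; beyond 0.15 either way the lever counts as forced
- handle_middle (a joint): springy give of the middle lever's stem (rad, 0 unloaded, positive when pushed away from the robot), on top of the lever angle: 12 N m/rad, so 8 N at the handle bends it 0.06 and 21 N bends it 0.15; beyond 0.15 either way the lever counts as forced
- handle_right (a joint): springy give of the right lever's stem (rad, 0 unloaded, positive when pushed away from the robot), on top of the lever angle: 12 N m/rad, so 8 N at the handle bends it 0.06 and 21 N bends it 0.15; beyond 0.15 either way the lever counts as forced
- mug: white patterned mug, 82 x 117 x 91 mm, beside the bank's left end, a bystander; origin under its middle
- salt_pot: spice jar with black lid, 41 x 41 x 105 mm, behind the bank, a bystander; origin under its middle
- egg_timer: round kitchen timer, 62 mm, behind the bank, a bystander; origin under its middle
- lemon: lemon, 71 x 53 x 51 mm, by the bank's right end, a bystander; origin under its middle
- small_tin: small tin can, 57 mm across, 72 mm tall, by the bank's right end, a bystander; origin under its middle
- teaspoon: teaspoon, 130 mm long, lying in front of the bank, a bystander; origin under its middle

How it is judged:
On the way, in this order (a step that is already met when the one before it is completed fails the run):
1. the first lever is fully over (value of joint any of lever_left, lever_middle, lever_right above 0.92 rad), for 0.1 s.
2. a second lever is fully over ((value of joint each of lever_left, lever_middle above 0.92 rad or value of joint each of lever_left, lever_right above 0.92 rad or value of joint each of lever_middle, lever_right above 0.92 rad)), for 0.1 s.
At the end, for the whole second after the job is handed in: All three levers stand fully over on the side away from the robot (lever angle above 0.92 of 1.0 rad), at rest (value of joint each of lever_left, lever_middle, lever_right above 0.92 rad and velocity of joint lever_left between -0.05 and 0.05 rad/s and velocity of joint lever_middle between -0.05 and 0.05 rad/s and velocity of joint lever_right between -0.05 and 0.05 rad/s); the robot touches nothing.
It fails at once if the left lever is forced (its stem bent more than 0.15 rad, about 21 N at the handle) (value of joint handle_left above 0.15 rad or value of joint handle_left below -0.15 rad).
It fails at once if the middle lever is forced (its stem bent more than 0.15 rad, about 21 N at the handle) (value of joint handle_middle above 0.15 rad or value of joint handle_middle below -0.15 rad).
It fails at once if the right lever is forced (its stem bent more than 0.15 rad, about 21 N at the handle) (value of joint handle_right above 0.15 rad or value of joint handle_right below -0.15 rad).
It fails at once if a thing standing around the bank is moved more than 30 mm (distance of any of mug, salt_pot, egg_timer, lemon, small_tin, teaspoon from where it was at the start of the episode above 0.03 m).
It also fails if it takes over 61 s, if anything falls off the work surface, if the arm or the gripper's body presses on something with over 40 N, if the wrist force passes 120 N, or if a joint passes its speed limit or range.

## Working session

There is one attempt and no reset: what is moved stays moved. The work goes in short steps, each a Python script; the robot and the scene stay as the last script left them, time stands still between calls to the robot, and variables do not carry over. Pictures are saved under pics/ and viewed, at most 10 in all, crops included, and the job is handed in when it is done.

```bash
mkdir -p pics
python3 - <<'E'
from cell import r, optics
import cv2,numpy as np
for n in("top","scene"):
    d=optics.get_image(n); cv2.imwrite(f"pics/{n}0.png",d["pixels"][:,:,::-1]); np.savez(f"{n}0.npz",**d)
    print(n,d["fx"],d["cx"],d["cy"],d["camera_from_world"].round(3).tolist())
print(r.current_t(),r.finger_overhang,r.current_ee_rot(),r.current_contact_force())
E
```

```text
top 442.3033371576802 320.3097967403904 242.0294257961787 [[0.084, -0.996, 0.005, 0.003], [-0.975, -0.084, -0.207, 0.615], [0.207, 0.012, -0.978, 0.87], [0.0, 0.0, 0.0, 1.0]]
scene 526.3687612780582 313.0995197017834 231.4148443268592 [[0.857, -0.515, 0.001, -0.488], [-0.352, -0.587, -0.729, 0.319], [0.376, 0.625, -0.685, 0.835], [0.0, 0.0, 0.0, 1.0]]
0.1 0.022 [ 1.45404368e-01  9.89372177e-01 -5.02208781e-04 -1.13528159e-04] [-0.1818375   1.03423153 -0.24806895]
```

View pics/top0.png

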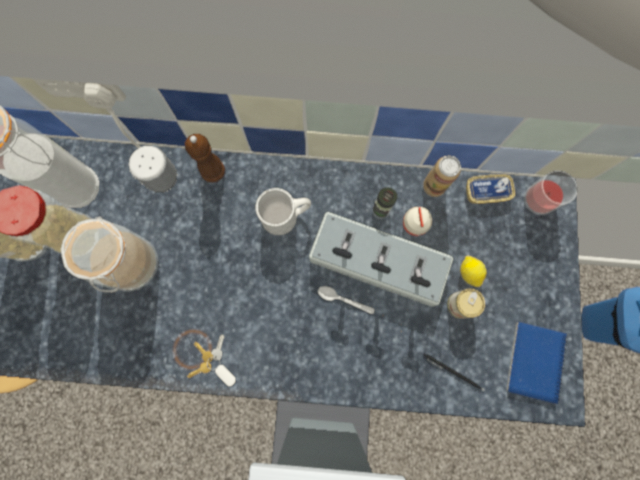

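View pics/scene0.png

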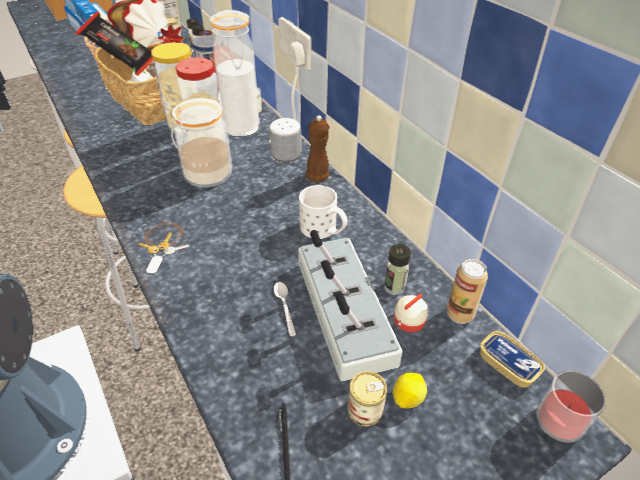

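The top view shows the bank centred near (382,258), rotated about 18° clockwise. Its handles are at (342,253), (381,266) and (420,279), and in the scene view at (316,238), (328,269) and (341,302). The spoon is in front at (345,300), and the timer and jar are behind at (417,221) and (385,202).

Run:
```python
import numpy as np,cv2
D={n:np.load(n+"0.npz") for n in("top","scene")}
px={"top":[(342,253),(381,266),(420,279)],"scene":[(316,238),(328,269),(341,302)]}
cen={}
for n,d in D.items():
    z=d["depth"];v,u=np.mgrid[:480,:640]
    P=np.stack([(u-d["cx"])/d["fx"]*z,(v-d["cy"])/d["fy"]*z,z],-1)
    T=np.linalg.inv(d["camera_from_world"]);W=P@T[:3,:3].T+T[:3,3]
    dark=(d["pixels"].max(2)<70)
    for k,(a,b) in enumerate(px[n]):
        m=dark&(abs(u-a)<18)&(abs(v-b)<14)&(W[...,2]>.11)&(W[...,2]<.16)&(z>0)
        cen[n,k]=(u[m].mean(),v[m].mean());print(n,k,m.sum(),np.round(cen[n,k],1),W[m].mean(0).round(4),W[m][:,2].max().round(3))
    if 1:
        m=(z>0)&(abs(W[...,2]-.06)<.006)&(np.hypot(W[...,0]-.5,W[...,1]+.1)<.35)
        nl,lab,st,c=cv2.connectedComponentsWithStats(cv2.morphologyEx(m.astype(np.uint8),cv2.MORPH_OPEN,np.ones((3,3))))
        i=1+st[1:,4].argmax();q=W[lab==i][:,:2].astype(np.float32)
        print("bank top",W[lab==i][:,2].mean(),cv2.minAreaRect(q*1000))
for k in range(3):
    A=[]
    for n,d in D.items():
        K=np.array([[d["fx"],0,d["cx"]],[0,d["fy"],d["cy"]],[0,0,1]]);A.append(K@d["camera_from_world"][:3])
    X=cv2.triangulatePoints(A[0],A[1],np.array(cen["top",k]),np.array(cen["scene",k]));print("tri",k,(X[:3]/X[3]).ravel().round(4))
```

```text
top 0 91 [341.8 252.8] [0.5793 0.0112 0.1388] 0.143
top 1 87 [380.4 267.4] [ 0.5574 -0.0646  0.1386] 0.144
top 2 93 [419.7 280.9] [ 0.5377 -0.1408  0.1391] 0.143
bank top 0.05969246712711886 ((592.0601806640625, -76.26382446289062), (285.3716125488281, 106.16714477539062), 74.61959838867188)
scene 0 107 [315.5 238.5] [0.5771 0.0059 0.137 ] 0.142
scene 1 131 [327.2 269.3] [ 0.5553 -0.0695  0.1364] 0.142
scene 2 152 [341.9 303.6] [ 0.5353 -0.146   0.1373] 0.141
bank top 0.058951052096155816 ((593.7001953125, -75.842529296875), (283.4244384765625, 103.99060821533203), 74.45726776123047)
tri 0 [0.5805 0.011  0.131 ]
tri 1 [ 0.5583 -0.0655  0.131 ]
tri 2 [ 0.5384 -0.1423  0.1314]
```

```bash
cat > h.py <<'E'
from cell import r, optics
import numpy as np
from scipy.spatial.transform import Rotation as Ro
C=np.array([.593,-.076]); yaw=np.radians(-15.5)
X=np.array([np.cos(yaw),np.sin(yaw)]); Y=np.array([-X[1],X[0]])
Lat=dict(left=.08,middle=0.,right=-.08)
OFF=.0185                       # half pad + half bar
def quat():
    best=None
    for s in(1,-1):
        R=np.array([[s*X[0],-s*Y[0],0],[s*X[1],-s*Y[1],0],[0,0,-1]]); q=Ro.from_matrix(R).as_quat()
        j=r.inverse_kinematics(tcp(-.085,0,.2),q)
        if j is not None and(best is None or abs(j[5])<best[0]): best=(abs(j[5]),q)
    return best[1]
def tcp(bx,by,tip): return [*(C+X*bx+Y*by),tip+r.finger_overhang]
def arc(xb): return .055+np.sqrt(.085**2-np.clip(xb,-.0407,.0407)**2)-.010
def force(n=3): 
    f=[]
    for _ in range(n): f.append(-np.dot(r.current_contact_force()[:2],X)); r.sleep(.01)
    return float(np.mean(f))
def push(name,lim=9.,step=.003):
    by=Lat[name]; x0=-.0407-.02
    r.move_linear(tcp(x0-OFF,by,arc(x0)),vel=.15); r.sleep(.15)
    f0=force(8); log=[]; xb=x0; res="end"
    while xb<.054:
        xb+=step; r.move_linear(tcp(xb-OFF,by,arc(xb)),vel=.05)
        f=force()-f0; log.append((round(xb*1000),round(f,1)))
        if f>lim: res="over" if xb>.034 else "blocked"; break
    r.move_linear(tcp(xb-.012-OFF,by,arc(xb)),vel=.1)
    r.move_linear(tcp(x0-.005-OFF,by,arc(x0)),vel=.2)
    print(name,res,log,"f0",round(f0,1),"t",r.current_t()); return res
E
python3 - <<'E'
from h import *
r.set_gripper(0.); print(r.finger_overhang,r.current_t())
q=quat(); r.move_to(tcp(-.085,0,.2),q); print(r.current_t(),r.current_q(),r.current_tool_pos())
push("middle")
E
```

```text
0.022 0.8667
3.2833 [-1.93335370e-01  2.85831901e-01  1.74438580e+00  1.05409198e-04
  1.11132627e+00 -1.49446736e+00] [ 0.51117128 -0.05266839  0.22201574]
middle end [(-58, 0.1), (-55, 0.1), (-52, -0.4), (-49, 0.2), (-46, 0.4), (-43, -0.4), (-40, 0.1), (-37, 0.5), (-34, 0.2), (-31, 0.1), (-28, -0.5), (-25, -0.1), (-22, -0.1), (-19, -0.1), (-16, -0.2), (-13, 0.4), (-10, -0.3), (-7, 0.2), (-4, -0.3), (-1, 0.2), (2, -0.1), (5, -0.3), (8, -0.0), (11, 0.5), (14, -0.1), (17, 0.6), (20, -0.1), (23, 0.0), (26, 0.1), (29, 0.1), (32, 0.1), (35, 0.5), (38, -0.2), (41, -0.3), (44, -0.7), (47, 0.1), (50, 0.2), (53, 0.3), (56, -0.3)] f0 -0.0 t 15.875
```

Run:
```python
from h import *
import cv2
d=optics.get_image("scene"); a=d["pixels"][150:400,220:460,::-1]
w=optics.get_image("wrist")["pixels"][:,:,::-1]
cv2.imwrite("pics/a1.png",np.hstack([cv2.resize(a,(400,416)),cv2.resize(w,(400,416))]))
print(r.current_opening(),r.current_tool_pos(),Ro.from_quat(r.current_ee_rot()).as_matrix().round(2).tolist())
```

```text
0.0033328904407132496 [ 0.51309103 -0.05387054  0.14170878] [[-0.96, 0.27, 0.0], [0.27, 0.96, -0.0], [-0.0, 0.0, -1.0]]
```

View pics/a1.png

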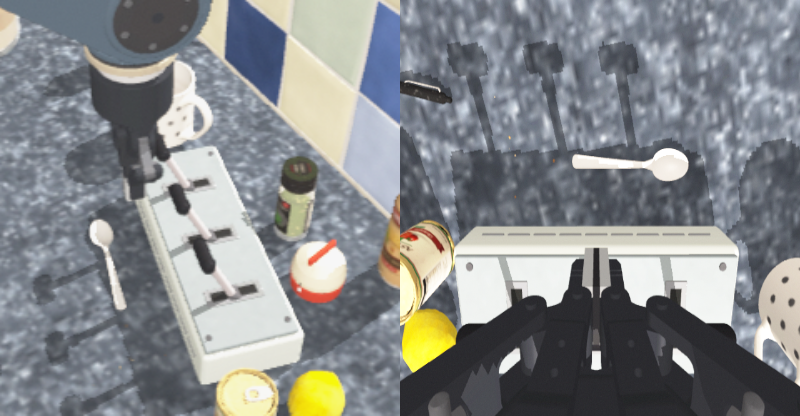

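The scene half shows levers 1 and 2 at about (180,198) and (205,255), with the gripper in front of the bank. It isn't clear where the middle lever stands, so I'll measure it by depth.

```bash
cat >> h.py <<'E'
def bars():
    out=[]
    for n in("top","scene"):
        d=optics.get_image(n); z=d["depth"];v,u=np.mgrid[:480,:640]
        P=np.stack([(u-d["cx"])/d["fx"]*z,(v-d["cy"])/d["fy"]*z,z],-1)
        T=np.linalg.inv(d["camera_from_world"]);W=P@T[:3,:3].T+T[:3,3]
        bx=(W[...,:2]-C)@X; by=(W[...,:2]-C)@Y
        for k,l in Lat.items():
            m=(z>0)&(abs(by-l)<.024)&(abs(bx)<.065)&(W[...,2]>.115)&(W[...,2]<.16)&(d["pixels"].max(2)<75)
            out.append((n,k,int(m.sum()),round(float(bx[m].mean())*1000,1) if m.any() else None,round(float(W[...,2][m].max())*1000) if m.any() else None))
    return out
E
python3 - <<'E'
from h import *
p=np.array(r.current_tool_pos()); r.move_linear(p+[-.10*X[0],-.10*X[1],.15],vel=.3)
for b in bars(): print(b)
print(r.current_t())
E
```

```text
('top', 'left', 101, -36.4, 143)
('top', 'middle', 103, -37.2, 142)
('top', 'right', 102, -36.1, 143)
('scene', 'left', 106, -37.1, 142)
('scene', 'middle', 131, -38.1, 140)
('scene', 'right', 150, -36.9, 141)
16.825
```

Run:
```python
from h import *
t=np.array(r.current_tool_pos()); print(t,r.current_t())
for n in("top","scene"):
    d=optics.get_image(n); z=d["depth"];v,u=np.mgrid[:480,:640]
    P=np.stack([(u-d["cx"])/d["fx"]*z,(v-d["cy"])/d["fy"]*z,z],-1)
    T=np.linalg.inv(d["camera_from_world"]);W=P@T[:3,:3].T+T[:3,3]
    bx=(W[...,:2]-t[:2])@X; by=(W[...,:2]-t[:2])@Y
    m=(z>0)&(abs(bx)<.06)&(abs(by)<.06)&(W[...,2]>.1)
    zz=W[...,2][m]-t[2]
    for lo in np.arange(-.06,.06,.01):
        k=(zz>=lo)&(zz<lo+.01)
        if k.sum()>3: print(n,round(lo,2),k.sum(),"bx",np.percentile(bx[m][k],[2,98]).round(3),"by",np.percentile(by[m][k],[2,98]).round(3))
p=t+np.r_[.003*X,0]; r.move_linear(p,vel=.05); print(r.current_t(),(np.array(r.current_tool_pos())-t)[:2]@X)
```

```text
[ 0.41686634 -0.02728541  0.2900944 ] 16.825
scene 0.0 12 bx [-0.008  0.006] by [-0.007 -0.004]
scene 0.01 55 bx [-0.012  0.01 ] by [-0.013 -0.   ]
scene 0.02 81 bx [-0.012  0.01 ] by [-0.014 -0.002]
scene 0.03 75 bx [-0.011  0.009] by [-0.014 -0.005]
scene 0.04 8 bx [-0.007  0.005] by [-0.016 -0.013]
scene 0.05 44 bx [-0.014  0.01 ] by [-0.033  0.007]
17.175 0.0031789057192202694
```

```bash
cat >> h.py <<'E'
def pos(xb,by): return [*(C+X*(xb-OFF)+Y*by),arc(xb)-.002]   # shut tips end about at the TCP
def push2(name,lim=7.5):
    by=Lat[name]; x0=-.054; t0=r.current_t()
    r.move_linear(pos(x0,by),vel=.25); f0=force(4); log=[]; res="end"
    xs=[-.036,-.021,-.015,-.009,-.003,.003,.009,.017,.025,.032]+[.035+.003*i for i in range(8)]
    for xb in xs:
        r.move_linear(pos(xb,by),vel=.08)
        f=force()-f0; log.append((round(xb*1000),round(f,1)))
        if f>lim: res="over" if xb>.034 else "blocked"; break
    r.move_linear(pos(x0,by),vel=.3)
    print(name,res,log,"t",t0,r.current_t()); return res
E
python3 - <<'E'
from h import *
r.move_linear(pos(-.075,0),vel=.3)
push2("middle")
E
```

```text
middle blocked [(-36, -0.3), (-21, 0.3), (-15, 2.1), (-9, 7.1), (-3, 11.7)] t 17.9667 20.175
```

Contact is now good, and the middle lever is blocked. I'll try the others.

Run:
```python
from h import *
a=push2("left")
if a=="blocked": a=push2("right")
```

```text
left over [(-36, -0.1), (-21, 0.1), (-15, 0.6), (-9, 0.8), (-3, 1.8), (3, 1.8), (9, 1.0), (17, 0.7), (25, 0.5), (32, 0.6), (35, 0.7), (38, 0.8), (41, 0.4), (44, 2.9), (47, 7.6)] t 20.175 25.5083
```

Run:
```python
from h import *
a=push2("middle")
if a=="blocked": a=push2("right")
for b in bars(): print(b)
```

```text
middle over [(-36, -0.2), (-21, 0.6), (-15, 1.3), (-9, 1.9), (-3, 2.5), (3, 1.7), (9, 2.1), (17, 1.0), (25, 0.9), (32, 0.8), (35, 2.1), (38, 1.4), (41, 2.0), (44, 4.2), (47, 7.6)] t 25.5083 30.8417
('top', 'left', 112, 38.7, 140)
('top', 'middle', 0, None, None)
('top', 'right', 0, None, None)
('scene', 'left', 134, 36.9, 139)
('scene', 'middle', 157, 36.9, 138)
('scene', 'right', 143, -37.2, 142)
```

Left and middle are over. Now the right lever, then clear the bank and check.

Run:
```python
from h import *
import cv2
push2("right")
p=np.array(r.current_tool_pos()); r.move_linear(p+[-.1*X[0],-.1*X[1],.15],vel=.25); r.sleep(.3)
for b in bars(): print(b)
cv2.imwrite("pics/e.png",optics.get_image("scene")["pixels"][:,:,::-1]); print(r.current_t(),r.current_contact_force())
```

```text
right over [(-36, 0.7), (-21, -0.2), (-15, 1.7), (-9, 0.9), (-3, 0.4), (3, 1.1), (9, 1.3), (17, 0.1), (25, 0.2), (32, 0.3), (35, 0.9), (38, 0.8), (41, 1.0), (44, 3.7), (47, 7.7)] t 30.9417 36.275
('top', 'left', 122, 38.9, 140)
('top', 'middle', 133, 38.9, 140)
('top', 'right', 137, 39.2, 141)
('scene', 'left', 134, 36.9, 138)
('scene', 'middle', 161, 37.1, 139)
('scene', 'right', 196, 37.4, 138)
37.6 [-0.15458998  0.28317943 -0.00790191]
```

View pics/e.png

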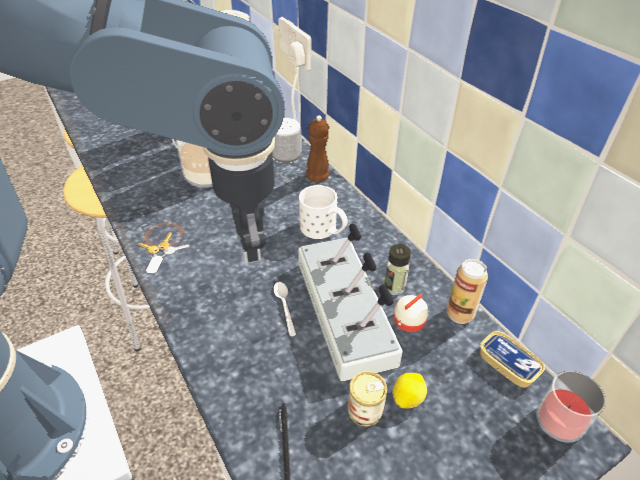

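All three levers lean away, with handles at (354,233), (368,262) and (386,296). The bystanders are where they were, and the gripper is clear of everything.

```bash
python3 -c "
from cell import r
print(r.hand_in())"
```

```text
the job is handed in; nothing more can be done
None
```

I threw all three levers fully over in the order left, middle, right, with a highest measured push of about 12 N (limit about 21 N), and handed the job in at about 38 s with the bystanders undisturbed and the robot clear.

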